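# Seat the keyed cake tin and put its lid on

## Robot

A 7-joint arm with a two-finger parallel gripper is mounted at the origin on a cart in front of the work surface, level with it; the furniture and walls round the work are solid. World frame = base frame: x ahead of the robot, y to its left, z up, the work surface at z = 0. Lengths are in m, angles in rad, forces in N, time in s.
With the tool pointing down it reaches from about 0.35 to 0.9 m from the base axis. Payload 8.1 kg.
Tool frame: the origin (TCP) lies at the very end of the fingers, on their centre line; the grasp point (between the pads) lies 19 mm behind it; z points along the fingers, y is the line along which they close (so a half turn about z gives the same grasp; the last joint's range is limited). The gripper opens to 92 mm and grips with 3 to 60 N. Pads are 19 mm wide; open, the fingers measure 130 mm over their backs; the gripper's body (75 mm by 190 mm) begins 47 mm behind the grasp point.
Start: joints at [-1.204, 0.434, 0.025, 1.573, -0.012, 1.134, -0.075], TCP at [0.283, 0.557, 0.227] pointing down, gripper open.
Joint ranges: [-2.62, 2.62], [-0.44, 2.09], [-1.27, 1.32], [0.08, 2.57], [-1.32, 4.46], [0.12, 2], [-2.74, 2.74]. Speed limits (rad/s): [2.22, 2.22, 3.01, 3.01, 3.14, 3.14, 3.14].

## Interface

Orientations are given as a rotation vector (axis times angle).
In Python, from cell import arm gives the robot as it stands.
- The arm moves only by the tool jog_arm, never from a script. Its argument "rows" is a list of rows, each a list of 3 entries, a list of its own where there are three numbers: the shift along the world's x, y, z in cm, then the turn, a rotation vector about the world's x, y, z in degrees, then the opening, from 0 (shut) to 1 (fully open). A call has 1 to 8 rows; each row is the pose to reach, as a shift and turn from the pose commanded when the call began; what a row does not reach only later rows make up. A row lasts 1/8 s, in which the tool goes at most 62.5 mm and 10.7 degrees, less where a joint would pass 70% of its speed; a pose out of reach is approached as far as the arm can. A call with a gripper value outside its range is refused whole. The fingers move at their own pace and stop on an object; "newtons" is the grip in N (left out, the last holds). Time passes only in rows, so rows that repeat a pose let the fingers close. It gives the time, the measured TCP pose, the force, the opening and the grip force at its end, in the units of the state.
- arm.observe(): the state, without advancing time (a new reading comes with each control period).
- arm.get_image(name): name is "scene" or "top" or "wrist"; returns a dict with "img" (400x640x3 uint8, red, green, blue), "depth" (400x640 float32, m along the optical axis (not along the pixel's ray), 0 where there is no reading), "fx", "fy", "cx", "cy" (pixels), "dist_coeffs" ([k1, k2, p1, p2, k3] as OpenCV has them; the pictures are not rectified), "rvec" (rotation vector, rad) and "tvec" (3), from world to camera coordinates, as OpenCV has them; the wrist camera has in their place "mount" (4x4, takes a point from camera to tool coordinates, whose origin is the TCP and whose axes are the flange's). Camera axes: x right, y down, z forward; pixel columns grow to the right and rows downward; lengths in m; the calibration is good to about 2 mm. A picture is of the moment at which its call begins: read the wrist's pose just before it.
- arm.sign_off(): hands the job in; it is judged then, once.
The state is a dict: "clock": time; "joints": joint angles; "dq": joint speeds; "joint_efforts": joint torques, N m; "position": TCP position; "ee_rot": TCP orientation; "force": force on the tool from outside, world axes, zero at the start; "ft_torque": the same for the moment, N m; "width": opening from 0.0 (shut) to 1.0 (fully open); "gripper_force": force on a finger pad.
Only numpy, scipy, OpenCV 4.12 (cv2) and the standard library are available. Lean on these libraries where they do the work, as an engineer would, in place of code of your own. Each camera call takes 0.05 s, during which the arm holds its last target. There are 200 camera calls.

## Task

The middle cake tin sits crooked because its rim rides on the raised key of the tin below. Without lifting it off, nudge it round by its side ear until its notch drops over that key and it lies flat, then put the lid on top the same way, its notch over the middle tin's key, so that the lid lies flat too. Let go of everything and leave the other things on the worktop where they are.

Things in the scene. Friction and masses are not known exactly. Their poses are not given: they have to be found in the camera images.
- base_tin: bottom tin, round steel, open on top, 130 mm across, 45 mm high, stuck to the worktop by its rubber foot (cannot move). Origin: centre of its underside, z up, rim at z = 45 mm, mouth 122 mm across. Its key, an upright rib 16 mm wide outside the wall at its -x, stands 10 mm above the rim.
- middle_tin: loose steel tin, 0.5 kg, 130 mm across, wall 50 mm high, with a flat foot rim 156 mm across, 5 mm thick. Origin: centre of that rim's underside, z up. It rests on the base, turned 0.3 to 0.65 rad counter-clockwise (from above) past its seat, so tilted about 4 degrees. Seated: axes agree with the base's, origin 45 mm above the base's origin. Its own top rim is at z = 50 mm, mouth 122 mm.
- lid: loose steel disc, 0.25 kg, 156 mm across, 5 mm thick, with a plug below (116 mm across, 14 mm deep) on which it lies on the worktop and which enters the middle tin's mouth with 3 mm play. Origin: centre of the disc's underside (seating plane), z up; one notch at -x. Seated: axes agree with the middle tin's, origin 50 mm above the middle tin's origin.
- ear (a point): point on the middle tin's black ear, 100 mm from the tin's axis at its +y, 27 mm above its origin plane. The ear is 16 mm thick (along the tin's x), 22 mm tall (z 16 to 38 mm), and reaches 116 mm from the axis; axes as the tin. Pushed clockwise with a few newtons it turns the tin; once the notch has dropped over the key, the key stops it.
- base_key (a point): top of the base tin's key: 73 mm from the tin's axis, 55 mm above its underside; the key spans 68 to 78 mm from the axis
- tin_notch (a point): middle of the one notch in the middle tin's foot rim, at its -x, on the underside; about 25 mm wide, 4 mm play each side of the key. A plug 116 mm across and 14 mm deep under the tin hangs in the base's mouth with 3 mm play and keeps it centred.
- tin_key (a point): top of the middle tin's own key at its -x, for the lid: 73 mm from its axis, 60 mm above its origin (10 mm above its rim), 16 mm wide
- lid_notch (a point): middle of the notch in the lid's edge, at its -x, on the underside; about 25 mm wide
- grip (a point): centre of the lid's black bar handle, which lies along the lid's x: 64 mm long, 14 mm wide, from 26 to 42 mm above the lid's origin, on two thin posts, free on both sides; axes as the lid
- soup_tin: bystander: short food tin, 75 mm across, 58 mm high, red label; origin at the centre of its underside
- shaker: bystander: small glass salt shaker, 44 mm across, 90 mm high; origin at the centre of its underside
- blue_mug: bystander: pale blue mug, 80 mm across, 90 mm high; origin under its middle
- tea_jar: bystander: glass jar with black lid, 71 mm across, 115 mm high; origin at the centre of its underside
- tall_tin: bystander: food tin, 58 mm across, 72 mm high, green label; origin at the centre of its underside
- sugar: bystander: flat paper sachet, 52x89x10 mm; origin at the centre of its underside

How it is judged:
By the outcome, as a careful person would: the job done as asked, in the order asked, and still so for the second after the job is handed in, with the robot touching nothing.
It also fails if it takes over 58 s, if anything falls off the work surface, if the arm or the gripper's body presses on something with over 40 N, if the wrist force passes 120 N, or if a joint passes its speed limit or range.

## Working session

There is one attempt and no reset: what is moved stays moved. The work goes in short steps, Python scripts to look and compute and a tool call to move; the robot and the scene stay as the last step left them, time stands still between calls to the robot, and variables do not carry over. Pictures are saved under pics/ and viewed, at most 10 in all, crops included, and the job is handed in when it is done.

Besides the shell and the picture viewer there is one more tool, called after ">>>" as a command line: name --argument value ..., lists and objects as JSON in quotes. jog_arm: Moves the arm, as the interface text tells. Its arguments: {"type":"object","properties":{"rows":{"type":"array","items":{"type":"array"}},"newtons":{"type":"number"}},"required":["rows"]}

```bash
ls; mkdir -p pics; python3 - <<'E'
from cell import arm
import cv2,numpy as np,pickle
s=arm.observe();print(s)
d={}
for n in("top","scene"):
    im=arm.get_image(n);d[n]=im
    cv2.imwrite(f"pics/{n}0.png",im["img"][:,:,::-1])
    print(n,im["fx"],im["fy"],im["cx"],im["cy"],im["dist_coeffs"],im["rvec"],im["tvec"])
pickle.dump(d,open("d0.pkl","wb"))
E
```

```text
pics
{'clock': 0.0, 'joints': array([-1.20362353,  0.43520461,  0.02493534,  1.57411098, -0.01160082,
        1.13401038, -0.07514015]), 'dq': array([-6.24209769e-05, -5.68908203e-04, -9.57347345e-04, -7.76514514e-04,
        7.15232828e-04, -1.29759976e-03,  2.80807848e-04]), 'joint_efforts': array([ 1.02060967e-03, -6.67851162e+01,  9.85257626e-01, -3.14447987e+01,
       -6.05579512e-02,  4.27800079e-02,  1.40781472e-04]), 'position': array([0.28272174, 0.55680945, 0.22595059]), 'ee_rot': array([-7.31210058e-01, -3.05505993e+00,  2.46532000e-03]), 'force': array([-0.17729272,  0.83874738, -0.52324848]), 'ft_torque': array([-0.00478222, -0.05584071, -0.0179889 ]), 'gripper_force': 0.0, 'width': 0.9999371013539748}
top 428.51831749673744 428.51831749673744 324.0031033512838 201.97729375845304 [0.01547628 0.         0.         0.         0.        ] [ 2.11104731 -2.14932643  0.21409657] [-0.1954213   0.53832491  1.26743348]
scene 413.50665056090503 413.50665056090503 323.09933837826856 201.92159527880168 [-0.05364196  0.          0.          0.          0.        ] [ 2.27264909 -1.00950422  0.36919453] [-0.5111061   0.25417809  1.01197458]
```

View pics/top0.png

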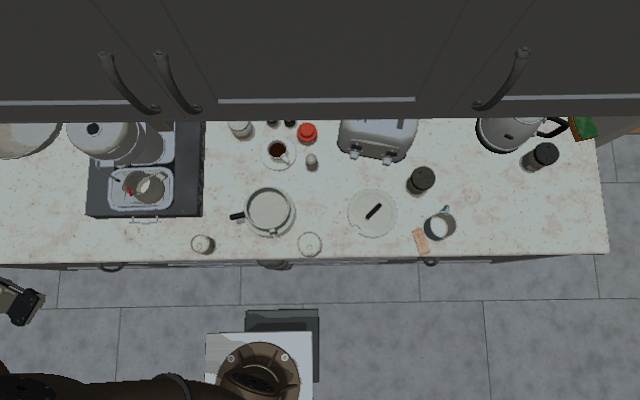

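View pics/scene0.png

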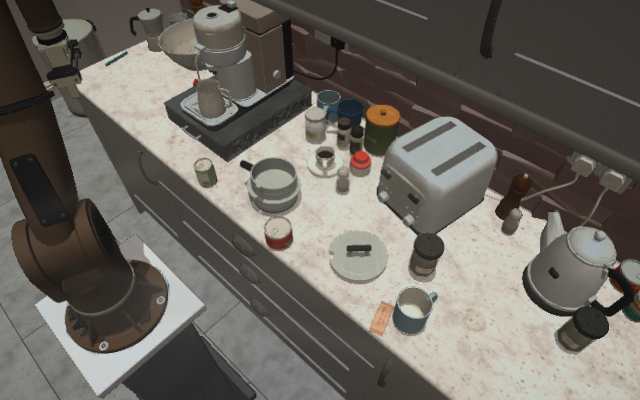

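The top view shows the tin stack at about (269,211) with its ear to the left at (237,216), and the lid at (372,213) with its handle diagonal. Next I'll zoom in and measure.

```bash
cat > h.py <<'E'
import cv2,numpy as np
from scipy.spatial.transform import Rotation as R
def K(im): return np.array([[im["fx"],0,im["cx"]],[0,im["fy"],im["cy"]],[0,0,1.]])
def T(im,st=None):
    "camera->world 4x4"
    M=np.eye(4)
    if "mount" in im:
        M[:3,:3]=R.from_rotvec(st["ee_rot"]).as_matrix();M[:3,3]=st["position"];return M@np.array(im["mount"])
    r=R.from_rotvec(np.ravel(im["rvec"])).as_matrix();M[:3,:3]=r.T;M[:3,3]=-r.T@np.ravel(im["tvec"]);return M
def rays(im,uv):
    p=cv2.undistortPoints(np.asarray(uv,float).reshape(-1,1,2),K(im),np.array(im["dist_coeffs"],float))[:,0]
    return np.c_[p,np.ones(len(p))]
def onz(im,uv,z,st=None):
    M=T(im,st);d=rays(im,uv)@M[:3,:3].T;o=M[:3,3];return o+d*((z-o[2])/d[:,2:])
def cloud(im,st=None):
    v,u=np.mgrid[0:400,0:640];M=T(im,st)
    P=rays(im,np.c_[u.ravel(),v.ravel()])*im["depth"].reshape(-1,1)
    return (P@M[:3,:3].T+M[:3,3]).reshape(400,640,3)
E
python3 - <<'E'
import pickle,cv2,numpy as np
from h import *
d=pickle.load(open("d0.pkl","rb"));t=d["top"]
c=t["img"][170:270,180:480,::-1]
cv2.imwrite("pics/c1.png",cv2.resize(c[:,:200],None,fx=4,fy=4,interpolation=cv2.INTER_CUBIC))
c2=cv2.resize(c[:,150:300],None,fx=4,fy=4,interpolation=cv2.INTER_CUBIC);
s=d["scene"]["img"][140:280,220:400,::-1]
cv2.imwrite("pics/c2.png",cv2.resize(s,None,fx=4,fy=4,interpolation=cv2.INTER_CUBIC))
print(T(t)[:3,3],T(d["scene"])[:3,3])
P=cloud(t)
g=t["img"].max(2)
for n,(u0,u1,v0,v1),zl in(("ear",(225,246,205,225),(.05,.12)),("handle",(360,385,200,222),(.04,.09))):
    m=np.zeros(g.shape,bool);m[v0:v1,u0:u1]=g[v0:v1,u0:u1]<70
    q=P[m];q=q[(q[:,2]>zl[0])&(q[:,2]<zl[1])];mu=q.mean(0);w,V=np.linalg.eigh(np.cov(q[:,:2].T))
    print(n,len(q),mu,np.median(q[:,2]),np.degrees(np.arctan2(V[1,1],V[0,1])),np.sqrt(w*12))
# stack and lid height bands
for n,(u0,u1,v0,v1),zl in(("tin",(238,300,180,242),(.085,.12)),("lid",(342,402,185,240),(.012,.03))):
    q=P[v0:v1,u0:u1].reshape(-1,3);q=q[(q[:,2]>zl[0])&(q[:,2]<zl[1])]
    (cx,cy),r=cv2.minEnclosingCircle(q[:,:2].astype(np.float32));print(n,len(q),cx,cy,r,q[:,2].mean(),q.min(0),q.max(0))
    if n=="tin":
        A=np.c_[q[:,:2],np.ones(len(q))];print(np.linalg.lstsq(A,q[:,2],rcond=None)[0])
E
```

```text
[ 0.29090199 -0.18406447  1.34754114] [ 0.00538206 -0.67736618  0.94396748]
ear 76 [0.49104348 0.0539087  0.08823802] 0.08996957550352747 102.70826992025457 [0.01347206 0.04397314]
handle 74 [ 0.50510627 -0.35532318  0.05565852] 0.05588618080899199 134.5633731673178 [0.01181646 0.05959193]
tin 343 0.509300708770752 -0.02293906733393669 0.07773690670728683 0.09763737275294494 [ 0.4373393  -0.09776365  0.08501739] [0.57852711 0.0514668  0.11656075]
[-0.07517706 -0.02872523  0.13501982]
lid 1774 0.5078912377357483 -0.3575250506401062 0.07873105257749557 0.019846599436952394 [ 0.4299557  -0.43501952  0.01208581] [ 0.58439713 -0.28005625  0.02829814]
```

View pics/c1.png

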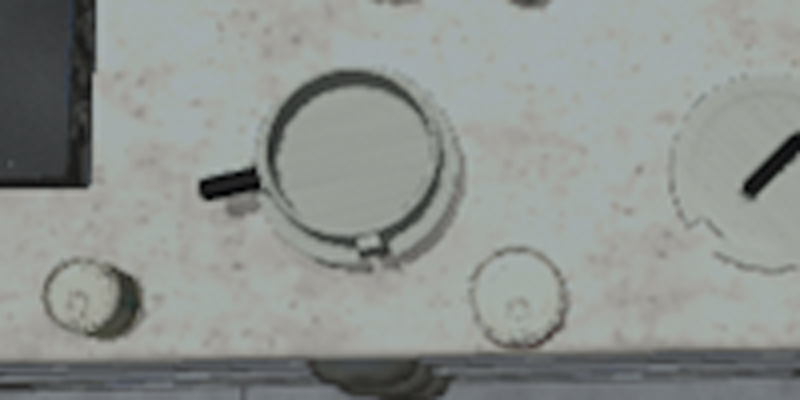

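View pics/c2.png

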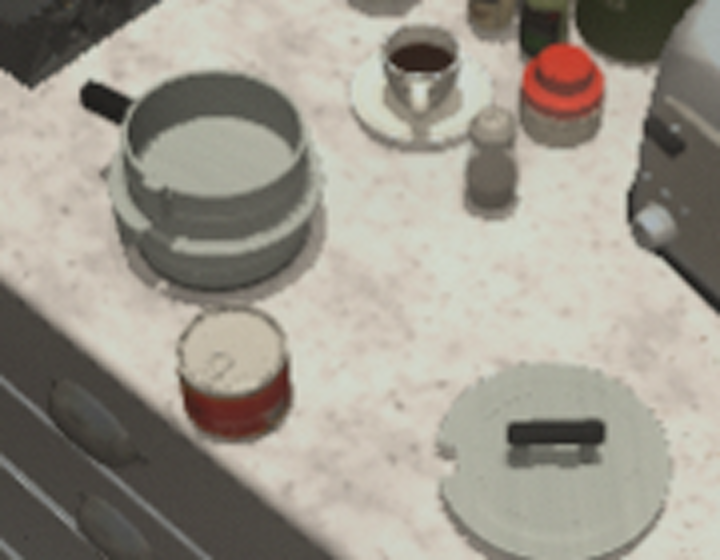

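The zoomed crops show four things:
- **Tin's own key:** crop c1 (370,243).
- **Ear:** crop c1 (230,183).
- **Lid notch:** crop c1 (705,230).
- **Base key:** in the scene crop it sticks out at the left of the tin's rim, c2 (107,172), so it is clockwise of the tin's notch.

This means pushing the ear towards +x.

```bash
python3 - <<'E'
import pickle,cv2,numpy as np
from h import *
d=pickle.load(open("d0.pkl","rb"));t=d["top"];s=d["scene"]
def p(n,im,uv,z): q=onz(im,[uv],z)[0];print(n,q.round(4));return q
c=np.array([.5093,-.0229])
for n,q in(("tinkey",p("tinkey",t,(272.5,230.7),.110)),("basekey",p("basekey",s,(246.7,183),.05)),("tinnotch",p("notch",s,(220+150/4,140+240/4),.053)),("eartip",p("eartip",t,(180+200/4,170+187/4),.085)),("earroot",p("earroot",t,(180+262/4,170+178/4),.085))):
    v=q[:2]-c;print(n,np.hypot(*v).round(4),np.degrees(np.arctan2(v[1],v[0])).round(1))
l=np.array([.5079,-.3575]);q=p("lidnotch",t,(356.2,227.5),.016);v=q[:2]-l;print(np.hypot(*v),np.degrees(np.arctan2(v[1],v[0])))
E
```

```text
tinkey [ 0.4416 -0.0533  0.11  ]
basekey [0.4611 0.0279 0.05  ]
notch [ 0.4372 -0.0458  0.053 ]
eartip [0.4885 0.0754 0.085 ]
earroot [0.4945 0.0296 0.085 ]
tinkey 0.0742 -155.8
basekey 0.07 133.5
tinnotch 0.0756 -162.4
eartip 0.1004 102.0
earroot 0.0546 105.8
lidnotch [ 0.4584 -0.3048  0.016 ]
0.07223842269987556 133.2014959289994
```

>>> jog_arm --rows '[[[3, -6, 0], [0, 0, -8], 0], [[6, -12, 0], [0, 0, -16], 0], [[9, -18, 0], [0, 0, -24], 0], [[11, -24, 0], [0, 0, -32], 0], [[12, -30, 0], [0, 0, -40], 0], [[13, -36, 0], [0, 0, -48], 0], [[13, -42, 0], [0, 0, -56], 0], [[13, -48, 0], [0, 0, -63], 0]]'

```text
clock: 1.1
position: [0.4127, 0.0809, 0.2267]
ee_rot: [2.225, 2.218, 0.0]
force: [1.3, 0.3, -0.6]
width: 0.174
gripper_force: 0.0
```

```bash
python3 - <<'E'
from cell import arm
from h import *
import pickle
s=arm.observe();im=arm.get_image("wrist");pickle.dump((s,im),open("w1.pkl","wb"))
cv2.imwrite("pics/w1.png",im["img"][:,:,::-1]);print(T(im,s).round(3))
E
```

```text
[[ 1.    -0.004 -0.     0.412]
 [-0.004 -0.953 -0.303  0.163]
 [ 0.001  0.303 -0.953  0.385]
 [ 0.     0.     0.     1.   ]]
```

View pics/w1.png

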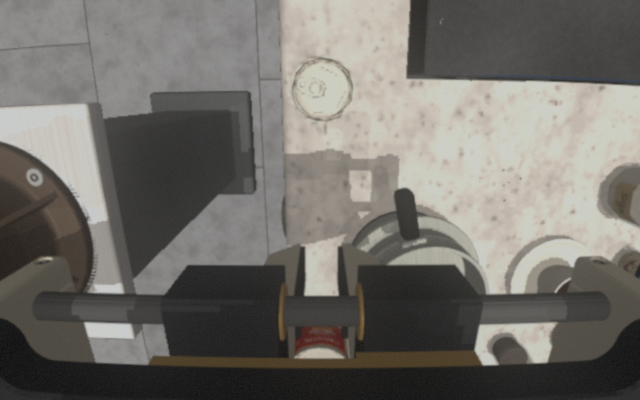

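The wrist view shows the ear from its tip at (403,190) to its root at (410,238). What may be the base key is at about (358,236) beside the rim, and the tall tin is at (322,90).

```bash
python3 - <<'E'
import pickle
from h import *
s,im=pickle.load(open("w1.pkl","rb"))
print(onz(im,[(403,190),(410,238)],.083,s).round(4))
P=cloud(im,s)
for v,u in((200,404),(225,408),(90,322),(236,358),(240,356),(245,354),(250,350)):print(u,v,P[v,u].round(4))
g=im["img"].max(2);m=(g<70);m[:180]=0;m[240:]=0;m[:,:390]=0;m[:,425:]=0
q=P[m];q=q[(q[:,2]>.07)&(q[:,2]<.1)];w,V=np.linalg.eigh(np.cov(q[:,:2].T));print(len(q),q.mean(0),V[:,1],np.degrees(np.arctan2(V[1,1],V[0,1])),q.min(0),q.max(0))
cv2.imwrite("pics/w1c.png",cv2.resize(im["img"][180:270,320:500,::-1],None,fx=4,fy=4,interpolation=cv2.INTER_CUBIC))
E
```

```text
[[0.4869 0.0795 0.083 ]
 [0.497  0.0317 0.083 ]]
404 200 [0.4862 0.0727 0.0918]
408 225 [0.4919 0.0482 0.0908]
322 90 [0.4129 0.1673 0.07  ]
358 236 [0.4555 0.0023 0.0086]
356 240 [ 0.453  -0.0017  0.0113]
354 245 [ 0.4494 -0.0019  0.0249]
350 250 [0.4255 0.0919 0.2351]
865 [0.49019173 0.0573296  0.08873996] [-0.21774093  0.9760066 ] 102.57638167673062 [0.48027673 0.03211923 0.07473734] [0.50392027 0.07991501 0.09329493]
```

View pics/w1c.png

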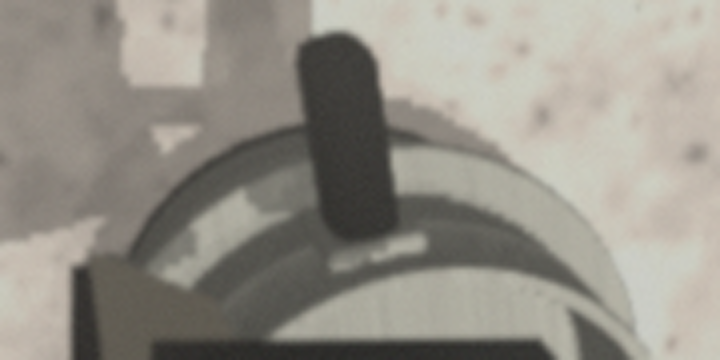

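>>> jog_arm --rows '[[[1, -1, -4], [0, 0, 0], 0], [[3, -2, -8], [0, 0, 0], 0], [[3.5, -2.3, -12], [0, 0, 0], 0], [[3.5, -2.3, -12], [0, 0, 0], 0]]'

```text
clock: 1.65
position: [0.446, 0.0591, 0.1047]
ee_rot: [-2.219, -2.22, 0.009]
force: [-0.7, -0.5, 0.7]
width: 0.006
gripper_force: 0.0
```

>>> jog_arm --rows '[[[0, 0.3, -2], [0, 0, 0], 0], [[0, 0.3, -4.2], [0, 0, 0], 0], [[1, 0.3, -4.2], [0, 0, 0], 0], [[1.5, 0.3, -4.2], [0, 0, 0], 0], [[2, 0.3, -4.2], [0, 0, 0], 0], [[2.5, 0.3, -4.2], [0, 0, 0], 0], [[3, 0.3, -4.2], [0, 0, 0], 0]]'

```text
clock: 2.52
position: [0.4781, 0.0631, 0.0649]
ee_rot: [-2.22, -2.223, -0.0]
force: [-1.5, 1.0, 0.5]
width: 0.009
gripper_force: 1.0
```

>>> jog_arm --rows '[[[0.3, 0, 0], [0, 0, 0], 0], [[0.6, 0, 0], [0, 0, 0], 0], [[0.9, 0, 0], [0, 0, 0], 0], [[1.2, 0, 0], [0, 0, 0], 0]]'

```text
clock: 3.02
position: [0.4899, 0.0631, 0.0647]
ee_rot: [-2.22, -2.223, 0.0]
force: [-3.5, 2.3, 0.4]
width: 0.006
gripper_force: 1.5
```

>>> jog_arm --rows '[[[0.3, 0, 0], [0, 0, 0], 0], [[0.6, 0, 0], [0, 0, 0], 0], [[0.9, 0, 0], [0, 0, 0], 0]]'

```text
clock: 3.4
position: [0.4989, 0.063, 0.0647]
ee_rot: [-2.22, -2.223, 0.0]
force: [-2.9, 2.0, -0.5]
width: 0.004
gripper_force: 1.8
```

>>> jog_arm --rows '[[[0.2, 0, 0], [0, 0, 0], 0], [[0.4, 0, 0], [0, 0, 0], 0], [[0.6, 0, 0], [0, 0, 0], 0]]'

```text
clock: 3.78
position: [0.5052, 0.0628, 0.0648]
ee_rot: [2.22, 2.223, 0.0]
force: [-3.3, 1.5, -0.9]
width: 0.002
gripper_force: 1.5
```

>>> jog_arm --rows '[[[0.2, 0, 0], [0, 0, 0], 0], [[0.4, 0, 0], [0, 0, 0], 0], [[0.6, 0, 0], [0, 0, 0], 0]]'

```text
clock: 4.15
position: [0.5111, 0.0628, 0.0647]
ee_rot: [2.22, 2.223, -0.0]
force: [-2.0, -0.4, -1.1]
width: 0.001
gripper_force: 1.2
```

```bash
cat >> h.py <<'E'
def tinfit(tag):
    "ear line and rim plane from the top camera"
    from cell import arm
    im=arm.get_image("top");P=cloud(im);cv2.imwrite(f"pics/{tag}.png",cv2.resize(im["img"][170:270,200:400,::-1],None,fx=4,fy=4,interpolation=cv2.INTER_CUBIC))
    q=P[175:245,225:310].reshape(-1,3);i=(q[:,2]>.04)&(q[:,2]<.075)&(np.hypot(q[:,0]-.511,q[:,1]+.036)<.05)
    q=q[i];n=np.median(q,0);A=np.c_[q[:,:2],np.ones(len(q))];k=np.linalg.lstsq(A,q[:,2],rcond=None)[0]
    print("floor",len(q),n,"slope deg",np.degrees(k[:2]),"grad dir",np.degrees(np.arctan2(k[1],k[0])));return im,P
E
python3 -c "
import pickle,h
from h import *
d=pickle.load(open('d0.pkl','rb'));P=cloud(d['top']);q=P[175:245,225:310].reshape(-1,3);i=(q[:,2]>.04)&(q[:,2]<.075)&(np.hypot(q[:,0]-.511,q[:,1]+.036)<.05);q=q[i];A=np.c_[q[:,:2],np.ones(len(q))];print(len(q),np.degrees(np.linalg.lstsq(A,q[:,2],rcond=None)[0][:2]),np.median(q,0))
h.tinfit('t1')"
```

```text
811 [-4.36889816  0.85263797] [ 0.51099392 -0.03622227  0.05502692]
floor 805 [ 0.51173645 -0.03579503  0.05485886] slope deg [-4.00273621  2.18041111] grad dir 151.42153764570043
```

>>> jog_arm --rows '[[[0.2, 0, 0], [0, 0, 0], 0], [[0.4, 0, 0], [0, 0, 0], 0], [[0.5, 0, 0], [0, 0, 0], 0]]'

```text
clock: 4.58
position: [0.5161, 0.0628, 0.0648]
ee_rot: [2.22, 2.223, 0.0]
force: [-2.8, -1.5, 0.0]
width: 0.004
gripper_force: 1.1
```

```bash
python3 -c "
import h
h.tinfit('t2')"
```

```text
floor 811 [ 0.51048341 -0.03598021  0.05030604] slope deg [0.08679304 0.24312588] grad dir 70.35404083714246
```

The tin is now flat, with its floor at z=.050 and a slope of 0.2° or less. I'll back off and measure its yaw.

>>> jog_arm --rows '[[[-1.5, 0, 0], [0, 0, 0], 0], [[-4, 1, 0], [0, 0, 0], 0], [[-6, 1, 4], [0, 0, 0], 0], [[-8, 2, 9], [0, 0, 0], 0.3], [[-8, 4, 14], [0, 0, 0], 0.6], [[-8, 4, 17], [0, 0, 0], 1]]'

```text
clock: 5.38
position: [0.4359, 0.1047, 0.2372]
ee_rot: [2.217, 2.226, 0.006]
force: [0.5, 0.8, -0.4]
width: 0.284
gripper_force: 0.0
```

```bash
cat > m.py <<'E'
from h import *
import h,sys
im,P=h.tinfit(sys.argv[1]);g=im["img"].max(2)
def bar(m,zl,n):
    q=P[m];q=q[(q[:,2]>zl[0])&(q[:,2]<zl[1])];w,V=np.linalg.eigh(np.cov(q[:,:2].T));a=np.degrees(np.arctan2(V[1,1],V[0,1]))
    print(n,len(q),q.mean(0).round(4),a.round(1),"span",np.ptp(q[:,:2]@V,axis=0).round(4))
    # pixel method
    px=np.argwhere(m)[:,::-1].astype(np.float32);(c,s,t)=cv2.minAreaRect(px);b=cv2.boxPoints((c,s,t));w=onz(im,b,zl[2]);print("  rect",w[:,:2].round(4).tolist(),w.mean(0)[:2].round(4))
    e=[w[1]-w[0],w[2]-w[1]];e=max(e,key=lambda k:np.hypot(*k[:2]));print("  ang",np.degrees(np.arctan2(e[1],e[0])).round(1))
def dark(u0,u1,v0,v1,c=70):
    m=np.zeros(g.shape,np.uint8);m[v0:v1,u0:u1]=g[v0:v1,u0:u1]<c
    n,L,S,C=cv2.connectedComponentsWithStats(m);return L==1+S[1:,4].argmax()
bar(dark(225,262,175,232),(.065,.1,.083),"ear")
bar(dark(358,388,196,224),(.045,.07,.056),"handle")
# rim of the mouth at z ~.095: floor pixels disk centroid
E
python3 m.py t3
```

```text
floor 812 [ 0.51073679 -0.0360256   0.05013055] slope deg [ 0.11163174 -0.26549133] grad dir -67.1945976343617
ear 63 [0.5402 0.0546 0.0824] 71.8 span [0.0125 0.0407]
  rect [[0.5401, 0.0757], [0.5538, 0.0715], [0.5404, 0.0336], [0.5267, 0.0379]] [0.5403 0.0547]
  ang -109.6
handle 67 [ 0.5045 -0.3555  0.0562] 134.0 span [0.0089 0.0566]
  rect [[0.4867, -0.3307], [0.5279, -0.3738], [0.5215, -0.3796], [0.4804, -0.3366]] [ 0.5041 -0.3552]
  ang -46.3
```

View pics/t3.png

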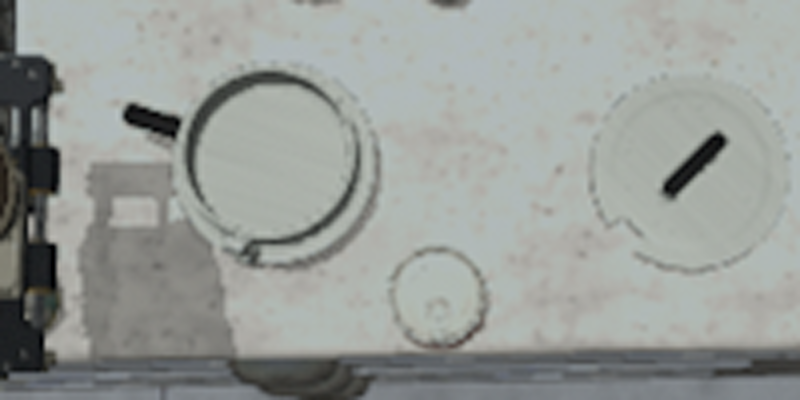

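The tin is seated at a yaw of about −19°, with its key at crop (248,250) and the ear at 71°. The lid handle is at (.504,−.355) and 134°, which makes the lid's yaw −46°. I'll move over the lid with tool y at +44°.

>>> jog_arm --rows '[[[1, -6, 0], [0, 0, 6], 1], [[2, -12, 0], [0, 0, 12], 1], [[3, -18, 0], [0, 0, 18], 1], [[4, -24, 0], [0, 0, 24], 1], [[5, -30, 0], [0, 0, 30], 1], [[6, -36, 0], [0, 0, 36], 1], [[6.9, -42, -3], [0, 0, 44], 1], [[6.9, -46, -6], [0, 0, 44], 1]]'

```text
clock: 6.42
position: [0.5051, -0.3594, 0.1742]
ee_rot: [1.223, 2.891, -0.0]
force: [1.7, 1.0, 0.1]
width: 0.998
gripper_force: 0.0
```

>>> jog_arm --rows '[[[0, 0, -1], [0, 0, 0], 1], [[0, 0, -2], [0, 0, 0], 1], [[0, 0, -2], [0, 0, 0], 1]]'

```text
clock: 6.8
position: [0.5053, -0.3551, 0.1545]
ee_rot: [-1.222, -2.893, -0.002]
force: [0.0, 0.5, 0.1]
width: 0.999
gripper_force: 0.0
```

```bash
python3 - <<'E'
from cell import arm
from h import *
import pickle
s=arm.observe();im=arm.get_image("wrist");pickle.dump((s,im),open("w2.pkl","wb"))
print(s["position"],s["joints"].round(2),R.from_rotvec(s["ee_rot"]).as_matrix().round(3)[:,1])
cv2.imwrite("pics/w2.png",im["img"][:,:,::-1])
P=cloud(im,s);g=im["img"].max(2)
q=P[(P[...,2]>.046)&(P[...,2]<.062)&(np.hypot(P[...,0]-.505,P[...,1]+.356)<.06)]
if len(q)>20:
    w,V=np.linalg.eigh(np.cov(q[:,:2].T));print("handle",len(q),q.mean(0),np.degrees(np.arctan2(V[1,1],V[0,1])),np.ptp(q[:,:2]@V,axis=0),"mid",V@((q[:,:2]@V).max(0)+(q[:,:2]@V).min(0))/2)
q=P[(P[...,2]>.012)&(P[...,2]<.026)&(np.hypot(P[...,0]-.506,P[...,1]+.356)<.1)]
if len(q)>50:
    c,r=cv2.minEnclosingCircle(q[:,:2].astype(np.float32));print("disc",len(q),c,r,np.median(q[:,2]),q.min(0),q.max(0))
E
```

```text
[ 0.50530069 -0.35508988  0.15446798] [ 0.16  0.53  0.54  1.71 -0.32  0.99  1.59] [0.717 0.697 0.001]
handle 1292 [ 0.50453024 -0.35324659  0.05492315] 133.19485932075068 [0.01403772 0.06237427] mid [ 0.50588547 -0.35457856]
disc 21028 (0.5067644715309143, -0.35505223274230957) 0.07831985503435135 0.0193445012271444 [ 0.42883862 -0.4321614   0.0140427 ] [ 0.5842126  -0.27720969  0.02232144]
```

View pics/w2.png

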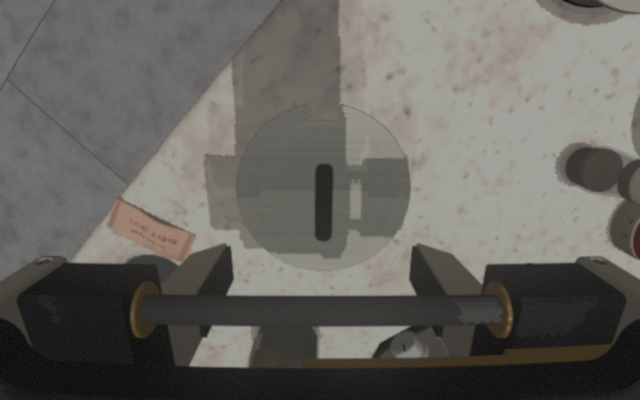

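The wrist view shows the handle bar centred at (324,202) between the open fingers. The lid disc is centred at (.5065,−.355). I'll descend and grip it.

>>> jog_arm --rows '[[[0.1, 0, -4], [0, 0, 0], 1], [[0.1, 0, -8], [0, 0, 0], 1], [[0.1, 0, -11.5], [0, 0, 0], 1], [[0.1, 0, -12.5], [0, 0, 0], 1], [[0.1, 0, -12.5], [0, 0, 0], 0.5], [[0.1, 0, -12.5], [0, 0, 0], 0], [[0.1, 0, -12.5], [0, 0, 0], 0], [[0.1, 0, -12.5], [0, 0, 0], 0]]' --newtons 35

```text
clock: 7.85
position: [0.5063, -0.3573, 0.0305]
ee_rot: [1.225, 2.892, -0.0]
force: [-0.6, -0.3, 1.4]
width: 0.611
gripper_force: 0.0
```

>>> jog_arm --rows '[[[0, 0, 0], [0, 0, 0], 0], [[0, 0, 0], [0, 0, 0], 0], [[0, 0, 0], [0, 0, 0], 0]]'

```text
clock: 8.22
position: [0.5059, -0.357, 0.0297]
ee_rot: [-1.226, -2.893, -0.0]
force: [0.9, -0.5, 1.2]
width: 0.288
gripper_force: 0.0
```

>>> jog_arm --rows '[[[0, 0.2, 0], [0, 0, 0], 0], [[0, 0.2, 0], [0, 0, 0], 0], [[0, 0.2, 0], [0, 0, 0], 0], [[0, 0.2, 0], [0, 0, 0], 0]]'

```text
clock: 8.72
position: [0.506, -0.3548, 0.0297]
ee_rot: [-1.225, -2.893, -0.0]
force: [0.1, 1.9, -0.6]
width: 0.148
gripper_force: 35.0
```

>>> jog_arm --rows '[[[0, 0, 2], [0, 0, 0], 0], [[0, 0, 5], [0, 0, 0], 0], [[0, 0, 10], [0, 0, 0], 0], [[0, 0, 15], [0, 0, 0], 0], [[0, 0, 17], [0, 0, 0], 0], [[0, 0, 17], [0, 0, 0], 0]]'

```text
clock: 9.48
position: [0.5065, -0.356, 0.2024]
ee_rot: [1.225, 2.889, -0.001]
force: [-0.1, 0.4, -2.2]
width: 0.15
gripper_force: 35.0
```

```bash
python3 m.py t4 | head -4; cat > rim.py <<'E'
from cell import arm
from h import *
from scipy.optimize import least_squares
def fit(n,z0,z1):
    im=arm.get_image(n);P=cloud(im);q=P[(P[...,2]>z0)&(P[...,2]<z1)&(abs(np.hypot(P[...,0]-.5105,P[...,1]+.036)-.064)<.008)]
    r=least_squares(lambda p:np.hypot(q[:,0]-p[0],q[:,1]-p[1])-p[2],[.51,-.036,.064],loss="soft_l1",f_scale=.002).x
    print(n,len(q),r.round(4),np.median(q[:,2]).round(4));return im,P
im,P=fit("top",.091,.099);fit("scene",.091,.099)
q=P[(P[...,2]>.1005)&(P[...,2]<.11)&(np.hypot(P[...,0]-.51,P[...,1]+.036)<.085)]
if len(q):
    print("key",len(q),q.mean(0).round(4));v=q.mean(0)[:2]-[.5105,-.036];print(np.degrees(np.arctan2(v[1],v[0])),np.hypot(*v))
v=onz(im,[(262,232.5)],.105)[0];print(v);v=v[:2]-[.5105,-.036];print(np.degrees(np.arctan2(v[1],v[0])),np.hypot(*v))
E
python3 rim.py
```

```text
floor 813 [ 0.51104041 -0.03582604  0.05026401] slope deg [-0.03521023 -0.05138681] grad dir -124.41893193187369
ear 63 [0.5403 0.0547 0.082 ] 72.2 span [0.0129 0.0409]
  rect [[0.5401, 0.0757], [0.5538, 0.0715], [0.5404, 0.0336], [0.5267, 0.0379]] [0.5403 0.0547]
  ang -109.6
top 179 [ 0.5143 -0.0318  0.0632] 0.0953
scene 190 [ 0.5145 -0.0323  0.0635] 0.0938
key 27 [ 0.4622 -0.0151  0.1037]
156.58353117091653 0.0525924307937052
[ 0.43746247 -0.02234     0.105     ]
169.40651602923262 0.0743039455100165
  avg = a.mean(axis, **keepdims_kw)
  ret = um.true_divide(
m.py:5: RuntimeWarning: Degrees of freedom <= 0 for slice
  q=P[m];q=q[(q[:,2]>zl[0])&(q[:,2]<zl[1])];w,V=np.linalg.eigh(np.cov(q[:,:2].T));a=np.degrees(np.arctan2(V[1,1],V[0,1]))
  c *= np.true_divide(1, fact)
  c *= np.true_divide(1, fact)
m.py:6: RuntimeWarning: Mean of empty slice.
  print(n,len(q),q.mean(0).round(4),a.round(1),"span",np.ptp(q[:,:2]@V,axis=0).round(4))
Traceback (most recent call last):
  File "m.py", line 14, in <module>
    bar(dark(358,388,196,224),(.045,.07,.056),"handle")
    ~~~^^^^^^^^^^^^^^^^^^^^^^^^^^^^^^^^^^^^^^^^^^^^^^^^
  File "m.py", line 6, in bar
    print(n,len(q),q.mean(0).round(4),a.round(1),"span",np.ptp(q[:,:2]@V,axis=0).round(4))
                                                        ~~~~~~^^^^^^^^^^^^^^^^^^
ValueError: zero-size array to reduction operation maximum which has no identity
```

```bash
cat > rim2.py <<'E'
from cell import arm
from h import *
from scipy.optimize import least_squares
c0=np.array([.512,-.034])
for n in("top","scene"):
    im=arm.get_image(n);P=cloud(im)
    for nm,z0,z1,r0,r1 in(("rim",.0925,.0975,.05,.078),("foot",.0465,.0515,.07,.09)):
        v=P[...,:2]-c0;r=np.hypot(v[...,0],v[...,1]);a=np.degrees(np.arctan2(v[...,1],v[...,0]))%360
        m=(P[...,2]>z0)&(P[...,2]<z1)&(r>r0)&(r<r1)&~((a>50)&(a<95))&~((a>145)&(a<178))
        q=P[m];A=a[m]
        f=least_squares(lambda p:np.hypot(q[:,0]-p[0],q[:,1]-p[1])-p[2],[*c0,.064],loss="soft_l1",f_scale=.002).x
        print(n,nm,len(q),f.round(4));rr=np.hypot(*(q[:,:2]-c0).T)
        print("  ",[(int(b),int((i:=(A>=b)&(A<b+45)).sum()),(rr[i].min()*1e3).round(1),(np.median(rr[i])*1e3).round(1),(rr[i].max()*1e3).round(1)) for b in range(0,360,45) if ((A>=b)&(A<b+45)).any()])
E
python3 rim2.py
```

```text
top rim 121 [ 0.5146 -0.0316  0.0632]
   [(0, 20, np.float64(63.2), np.float64(67.1), np.float64(69.2)), (45, 2, np.float64(65.7), np.float64(66.7), np.float64(67.7)), (90, 20, np.float64(62.1), np.float64(63.9), np.float64(67.2)), (135, 3, np.float64(60.2), np.float64(61.8), np.float64(64.3)), (180, 20, np.float64(57.6), np.float64(60.4), np.float64(62.0)), (225, 19, np.float64(57.6), np.float64(59.8), np.float64(62.1)), (270, 19, np.float64(59.7), np.float64(61.7), np.float64(64.6)), (315, 18, np.float64(61.2), np.float64(64.1), np.float64(66.4))]
top foot 134 [ 0.5147 -0.0324  0.0752]
   [(0, 6, np.float64(79.7), np.float64(80.8), np.float64(81.3)), (45, 1, np.float64(81.6), np.float64(81.6), np.float64(81.6)), (90, 27, np.float64(70.7), np.float64(75.1), np.float64(78.8)), (135, 9, np.float64(70.7), np.float64(73.3), np.float64(77.1)), (180, 19, np.float64(70.1), np.float64(72.8), np.float64(74.4)), (225, 21, np.float64(70.0), np.float64(73.4), np.float64(76.5)), (270, 29, np.float64(70.2), np.float64(74.5), np.float64(78.9)), (315, 22, np.float64(71.9), np.float64(76.4), np.floa
[... 301 characters left out ...]
(63.9)), (180, 18, np.float64(57.5), np.float64(60.6), np.float64(62.4)), (225, 17, np.float64(56.5), np.float64(60.3), np.float64(63.4)), (270, 15, np.float64(59.8), np.float64(62.6), np.float64(66.0)), (315, 14, np.float64(64.1), np.float64(66.0), np.float64(68.0))]
scene foot 117 [ 0.5139 -0.0317  0.0753]
   [(90, 1, np.float64(76.7), np.float64(76.7), np.float64(76.7)), (135, 2, np.float64(75.5), np.float64(75.6), np.float64(75.8)), (180, 26, np.float64(70.5), np.float64(72.4), np.float64(76.1)), (225, 25, np.float64(70.4), np.float64(72.5), np.float64(75.8)), (270, 37, np.float64(70.2), np.float64(74.2), np.float64(78.5)), (315, 26, np.float64(70.1), np.float64(75.7), np.float64(80.4))]
```

```bash
python3 - <<'E'
from cell import arm
from h import *
import pickle
from scipy.optimize import least_squares
t=arm.get_image("top");s=arm.get_image("scene")
pickle.dump((t,s),open("ts.pkl","wb"))
def proj(im,P): return cv2.projectPoints(np.array(P,float).reshape(-1,1,3),np.ravel(im["rvec"]),np.ravel(im["tvec"]),K(im),np.array(im["dist_coeffs"],float))[0][:,0]
c=np.array([.5146,-.032])
outs=[]
for im,(u0,v0) in((t,(222,180)),(s,(225,145))):
    A=cv2.resize(im["img"][v0:v0+75,u0:u0+50,::-1],None,fx=8,fy=8,interpolation=cv2.INTER_CUBIC)
    outs.append(A)
    for yaw in(-12,-18,-24):
        a=np.radians(yaw+180);k=[[*(c+.073*np.array([np.cos(a),np.sin(a)])),.105]];e=np.radians(yaw+90);k.append([*(c+.116*np.array([np.cos(e),np.sin(e)])),.072])
        print(yaw,((proj(im,k)-[u0,v0])*8).round(0).tolist())
cv2.imwrite("pics/k.png",np.hstack(outs))
d=pickle.load(open("d0.pkl","rb"))
for n in("top","scene"):
    P=cloud(d[n]);q=P[(abs(P[...,2]-.018)<.004)&(abs(np.hypot(P[...,0]-.507,P[...,1]+.356)-.076)<.006)]
    # outermost per 10deg
    v=q[:,:2]-[.507,-.356];a=np.degrees(np.arctan2(v[:,1],v[:,0]))//10;E=np.array([q[a==k][np.hypot(*v[a==k].T).argmax()] for k in np.unique(a)])
    f=least_squares(lambda p:np.hypot(E[:,0]-p[0],E[:,1]-p[1])-p[2],[.507,-.356,.078],loss="soft_l1",f_scale=.002).x;print(n,"lid",len(E),f.round(4))
E
```

```text
-12 [[305.0, 405.0], [58.0, 168.0]]
-18 [[285.0, 400.0], [67.0, 137.0]]
-24 [[265.0, 392.0], [79.0, 108.0]]
-12 [[198.0, 290.0], [227.0, 82.0]]
-18 [[188.0, 276.0], [256.0, 69.0]]
-24 [[181.0, 261.0], [286.0, 59.0]]
top lid 35 [ 0.5072 -0.3575  0.0773]
scene lid 35 [ 0.5073 -0.3539  0.0775]
```

View pics/k.png

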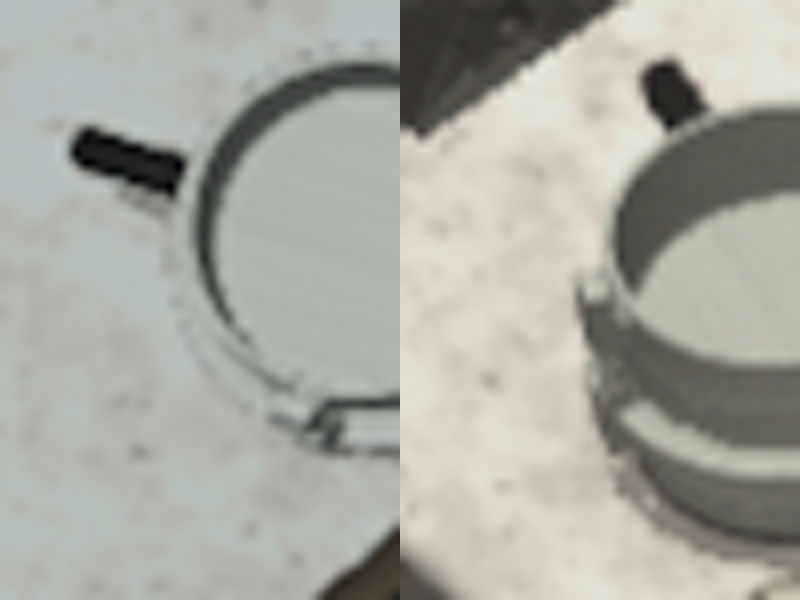

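The zoomed views show the middle tin's key at (290,408) in the left half and (595,288) in the right half. The ear tip matches a tin yaw of about −17° in both cameras. I'll carry the lid over and turn it 29°.

>>> jog_arm --rows '[[[0.1, 3, 0], [0, 0, 3], 0], [[0.2, 8, 0], [0, 0, 8], 0], [[0.3, 13, 0], [0, 0, 13], 0], [[0.4, 18, 0], [0, 0, 18], 0], [[0.5, 23, 0], [0, 0, 23], 0], [[0.6, 28, 0], [0, 0, 27], 0], [[0.6, 31, 0], [0, 0, 29], 0], [[0.6, 32.4, 0], [0, 0, 29], 0]]'

```text
clock: 10.82
position: [0.5117, -0.0293, 0.1994]
ee_rot: [-0.459, -3.107, -0.0]
force: [0.2, -0.7, -1.6]
width: 0.15
gripper_force: 35.0
```

>>> jog_arm --rows '[[[0, 0, -1], [0, 0, 0], 0], [[0, 0, -2], [0, 0, 0], 0], [[0, 0, -2.5], [0, 0, 0], 0], [[0, 0, -2.5], [0, 0, 0], 0]]'

```text
clock: 11.32
position: [0.5115, -0.032, 0.1741]
ee_rot: [-0.465, -3.106, 0.001]
force: [-0.1, 0.2, -2.1]
width: 0.15
gripper_force: 35.0
```

```bash
python3 - <<'E'
from cell import arm
from h import *
s=arm.observe();y=R.from_rotvec(s["ee_rot"]).as_matrix()[:,1];z=R.from_rotvec(s["ee_rot"]).as_matrix()[:,2];print(s["position"],np.degrees(np.arctan2(y[1],y[0])),z,s["force"])
for n in("top","scene"):
    im=arm.get_image(n);P=cloud(im);p=s["position"];zt=p[2]-.01;c0=p[:2]
    r=np.hypot(P[...,0]-c0[0],P[...,1]-c0[1]);q=P[(abs(P[...,2]-zt)<.006)&(r>.066)&(r<.086)]
    if len(q)<30: print(n,len(q));continue
    A=np.c_[q[:,:2],np.ones(len(q))];v=q[:,:2]-c0;a=np.degrees(np.arctan2(v[:,1],v[:,0]))//10
    E=np.array([[k*10+5,np.hypot(*v[a==k].T).max()*1e3,np.median(q[a==k][:,2])] for k in np.unique(a)]);print(n,len(q),E[:,0].astype(int).tolist(),E[:,1].round(0).tolist())
E
```

```text
[ 0.51152724 -0.03196841  0.17411587] 72.98307905734642 [-1.23009996e-03 -4.16182964e-04 -9.99999157e-01] [-0.1207341   0.24309356 -2.08090103]
top 199 [-175, -165, -155, -145, -135, -125, -65, -55, -45, -35, -25, -15, -5, 145, 155, 175] [77.0, 77.0, 77.0, 77.0, 78.0, 76.0, 71.0, 78.0, 77.0, 79.0, 79.0, 78.0, 77.0, 77.0, 77.0, 77.0]
scene 388 [-175, -165, -155, -145, -135, -125, -115, -105, -95, -85, -75, -65, -55, -45, -35, -25, 75, 85, 95, 105, 115, 125, 135, 145, 155, 175] [77.0, 78.0, 79.0, 77.0, 78.0, 78.0, 78.0, 79.0, 79.0, 78.0, 78.0, 79.0, 79.0, 79.0, 79.0, 79.0, 76.0, 75.0, 77.0, 75.0, 76.0, 77.0, 76.0, 76.0, 77.0, 76.0]
```

>>> jog_arm --rows '[[[0.1, 0, -1.5], [0, 0, 0], 0], [[0.1, 0, -3], [0, 0, 0], 0], [[0.1, 0, -4], [0, 0, 0], 0], [[0.1, 0, -4.5], [0, 0, 0], 0], [[0.1, 0, -4.8], [0, 0, 0], 0], [[0.1, 0, -5.1], [0, 0, 0], 0], [[0.1, 0, -5.3], [0, 0, 0], 0]]'

```text
clock: 12.3
position: [0.5131, -0.031, 0.1218]
ee_rot: [0.462, 3.107, 0.0]
force: [1.0, -0.2, -1.7]
width: 0.147
gripper_force: 35.0
```

>>> jog_arm --rows '[[[0, 0, -0.2], [0, 0, 0], 0], [[0, 0, -0.4], [0, 0, 0], 0], [[0, 0, -0.6], [0, 0, 0], 0], [[0, 0, -0.6], [0, 0, 0], 0]]'

```text
clock: 12.8
position: [0.5128, -0.031, 0.1156]
ee_rot: [-0.462, -3.107, 0.0]
force: [0.2, 0.4, -2.9]
width: 0.15
gripper_force: 35.0
```

>>> jog_arm --rows '[[[0, 0, -0.2], [0, 0, 0], 0], [[0, 0, -0.4], [0, 0, 0], 0], [[0, 0, -0.5], [0, 0, 0], 0], [[0, 0, -0.5], [0, 0, 0], 0]]'

```text
clock: 13.3
position: [0.5129, -0.031, 0.1107]
ee_rot: [-0.462, -3.107, -0.0]
force: [0.5, 0.8, -1.1]
width: 0.149
gripper_force: 35.0
```

>>> jog_arm --rows '[[[0, 0, -0.1], [0, 0, 0], 0], [[0, 0, -0.1], [0, 0, 0], 0]]'

```text
clock: 13.55
position: [0.513, -0.031, 0.1106]
ee_rot: [0.462, 3.107, 0.001]
force: [-4.3, -0.6, 10.6]
width: 0.15
gripper_force: 35.0
```

The lid touches at TCP z=.1106, where the seat should be. I'll release it and withdraw.

>>> jog_arm --rows '[[[0, 0, 0.05], [0, 0, 0], 0.3], [[0, 0, 0.05], [0, 0, 0], 0.6], [[0, 0, 0.05], [0, 0, 0], 0.8], [[0, 0, 0.05], [0, 0, 0], 0.8], [[0, 0, 0.05], [0, 0, 0], 0.8], [[0, 0, 0.05], [0, 0, 0], 0.8]]'

```text
clock: 14.3
position: [0.5129, -0.031, 0.1102]
ee_rot: [-0.462, -3.107, -0.0]
force: [0.8, 0.9, -0.3]
width: 0.75
gripper_force: 0.0
```

>>> jog_arm --rows '[[[0, 0, 2], [0, 0, 0], 0.8], [[0, 0, 5], [0, 0, 0], 0.8], [[0, 0, 10], [0, 0, 0], 0.8], [[-1, 4, 14], [0, 0, 0], 0.8], [[-2, 9, 17], [0, 0, 0], 0.8], [[-3, 15, 17], [0, 0, 0], 0.8], [[-4, 19, 17], [0, 0, 0], 0.8], [[-4, 19, 17], [0, 0, 0], 0.8]]'

```text
clock: 15.3
position: [0.4717, 0.1627, 0.2801]
ee_rot: [-0.452, -3.108, -0.001]
force: [-0.2, -0.1, 0.9]
width: 0.803
gripper_force: 0.0
```

```bash
python3 - <<'E'
from cell import arm
from h import *
outs=[]
for n,(u0,v0) in(("top",(222,175)),("scene",(225,140))):
    im=arm.get_image(n);P=cloud(im);r=np.hypot(P[...,0]-.5135,P[...,1]+.032)
    q=P[(P[...,2]>.085)&(P[...,2]<.115)&(r<.074)];k=np.linalg.lstsq(np.c_[q[:,:2],np.ones(len(q))],q[:,2],rcond=None)[0]
    print(n,len(q),"median z",np.median(q[:,2]),"slope deg",np.degrees(k[:2]))
    outs.append(cv2.resize(im["img"][v0:v0+90,u0:u0+95,::-1],None,fx=4.2,fy=6 if 0 else 4.2,interpolation=cv2.INTER_CUBIC))
cv2.imwrite("pics/end.png",np.hstack(outs));s=arm.observe();print(s["position"],s["clock"])
E
```

```text
top 1822 median z 0.10052607179256912 slope deg [-0.12908269 -0.01820119]
scene 1401 median z 0.099266373692525 slope deg [ 0.00142157 -0.06961021]
[0.47288356 0.15877856 0.28014949] 15.4
```

View pics/end.png

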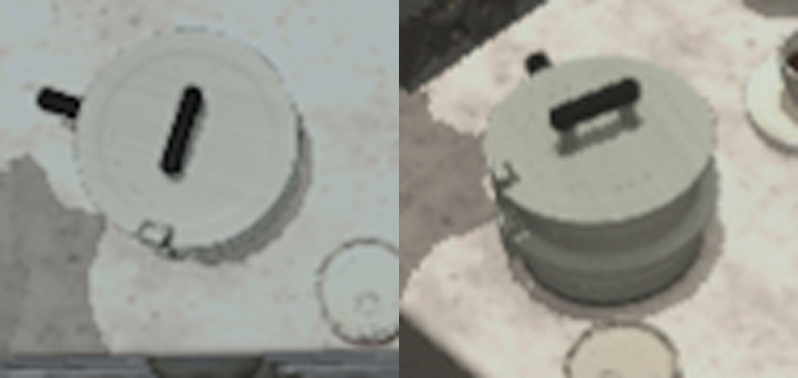

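The final picture shows the lid flat, with its top at z=.100 and a slope of about 0.1° or less. The key stands in the lid's notch at (155,235) in the left half and (505,180) in the right half. The gripper is clear, so I'm handing in.

```bash
python3 -c "
from cell import arm
print(arm.sign_off())"
```

```text
the job is handed in; nothing more can be done
None
```

The middle tin was nudged round by its ear and lies flat over the base key, the lid lies flat with its notch over the middle tin's key, and the job is handed in at about 15 s with the gripper clear and no bystander touched.

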